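# Load the sample tubes into the measuring rack in reverse order

### The arm

A 6-joint arm with a two-finger parallel gripper is mounted at the origin on the work surface. World frame = base frame: x ahead of the robot, y to its left, z up, the work surface at z = 0. Lengths are in mm, angles in rad, forces in N, time in s.
With the tool pointing down it reaches from about 275 to 725 mm from the base axis. Payload 5.6 kg.
Tool frame: the origin (TCP) lies midway between the tips of the shut fingers; the grasp point (between the pads) lies 19 mm behind it; z points along the fingers, y is the line along which they close (so a half turn about z gives the same grasp; the last joint's range is limited). The gripper opens to 85 mm and grips with 20 to 120 N. Pads are 22 mm wide; open, the fingers measure 114 mm over their backs; the gripper's body (76 mm by 85 mm) begins 54 mm behind the grasp point. The pads swing forward as they close: fully open they stand 13 mm farther back than shut.
Start: joints at [1.614, 0.255, 0.108, 0, -1.424, -0.285], TCP at [131.67, 534, 231.283] pointing down, gripper open.
Joint ranges: [-2.95, 2.95], [-1.21, 1.97], [-1.09, 1.5], [-2.87, 1.71], [-2.94, -0.07], [-3.05, 3.05]. Speed limits (rad/s): [2.57, 2.57, 3.14, 3.14, 3.14, 3.14].

### API

Orientations are given as a unit quaternion [w, x, y, z].
In Python, from workcell import sensors, optics, bot gives the robot as it stands. The module is installed in compiled form; this text tells all that it offers.
- The arm moves only by the tool arm_command, never from a script. Its argument "commands" is a list of rows, each a list of 7 numbers: the closure in counts, from 0 (fully open) to 255 (shut), then the shift along the tool's x, y, z each as a share of 0.1 m, from -1 to 1, then the turn, a rotation vector about the tool's x, y, z each as a share of 180 degrees, from -1 to 1. In form: [[jaw, dx, dy, dz, rx, ry, rz], ...]. A call has 1 to 5 rows; each row shifts and turns the commanded pose from where the row before left it, along the tool's axes as they then stand; what a row does not reach is not made up. A row lasts 1/10 s, in which the tool goes at most 50 mm and 8.59 degrees, less where a joint would pass 70% of its speed; a pose out of reach is approached as far as the arm can. A call with a number of a shift or a turn outside -1 to 1 is refused whole. A call with a gripper value outside its range is refused whole. The fingers move at their own pace and stop on an object; "newtons" is the grip in N (left out, the last holds). Time passes only in rows, so rows that do not move let the fingers close. It gives the time, the measured TCP pose, the force, the opening and the grip force at its end, in the units of the state.
- sensors.sense(): the state, without advancing time (a new reading comes with each control period).
- optics.grab_frame(name): name is "side" or "top" or "wrist"; returns a dict with "image" (480x640x3 uint8, blue, green, red), "camera_matrix" (3x3 intrinsics, pixels), "k1" (the pictures are not rectified: a ray, as slopes to the right and down, at radius r is drawn at 1 + k1 r^2 times it, then the intrinsics apply), "position" and "orientation" of the camera in the world. Camera axes: x right, y down, z forward; pixel columns grow to the right and rows downward; lengths in mm; the calibration is good to about 2 mm. A picture is of the moment at which its call begins. There is no depth.
- bot.job_done(): hands the job in; it is judged then, once.
The state is a dict: "t": time; "joint_pos": joint angles; "qvel": joint speeds; "joint_torque": joint torques, N m; "position": TCP position; "ee_rot": TCP orientation; "contact_force": force on the tool from outside, world axes, zero at the start; "ft_torque": the same for the moment, N m; "finger_gap": opening from 0.0 (shut) to 1.0 (fully open); "gripper_force": force on a finger pad.
Only numpy, scipy, OpenCV 4.12 (cv2) and the standard library are available. Lean on these libraries where they do the work, as an engineer would, in place of code of your own. Each camera call takes 0.05 s, during which the arm holds its last target. There are 200 camera calls.

### The job

Move the four metal sample tubes from the white saddles of the wooden carrier into the four places of the empty metal rack, in reverse order: seen from the robot, the tube at the carrier's left end goes to the rack's right end, and so on along the row. Set each tube down gently, without dropping it, so that it lies level in both of its black V supports with its middle midway between them (within about a centimetre), and let go of it.

Things in the scene. Friction and masses are not known exactly. Their poses are not given: they have to be found in the camera images.
- tube_a_mid (a point): Centre of steel sample tube a, the shortest of four: 100 mm long, 22 mm diameter, with 27 mm brass caps 10 mm long at both ends, lying level, 0.09 to 0.22 kg, loose. The point is on its axis half-way along; x runs along the tube (ends alike, any roll). At the start it lies in saddle a, axis 50 mm above the table, its middle within 6 mm of the saddle's.
- tube_b_mid (a point): Centre of steel sample tube b, the second shortest of four: 120 mm long, 22 mm diameter, with 27 mm brass caps 10 mm long at both ends, lying level, 0.09 to 0.22 kg, loose. The point is on its axis half-way along; x runs along the tube (ends alike, any roll). At the start it lies in saddle b, axis 50 mm above the table, its middle within 6 mm of the saddle's.
- tube_c_mid (a point): Centre of steel sample tube c, the second longest of four: 140 mm long, 22 mm diameter, with 27 mm brass caps 10 mm long at both ends, lying level, 0.09 to 0.22 kg, loose. The point is on its axis half-way along; x runs along the tube (ends alike, any roll). At the start it lies in saddle c, axis 50 mm above the table, its middle within 6 mm of the saddle's.
- tube_d_mid (a point): Centre of steel sample tube d, the longest of four: 160 mm long, 22 mm diameter, with 27 mm brass caps 10 mm long at both ends, lying level, 0.09 to 0.22 kg, loose. The point is on its axis half-way along; x runs along the tube (ends alike, any roll). At the start it lies in saddle d, axis 50 mm above the table, its middle within 6 mm of the saddle's.
- saddle_a: Fixed white saddle on the carrier where tube a starts; all four look alike. Origin: centre of its underside, 12 mm above the table; x along the tube, z up. Two V supports 6 mm thick at x = -24 and +24 mm hold the tube's axis 38 mm above the origin; tips 21 mm either side, level with the axis. Between them fingers have a 42 mm gap, free down to a 6 mm foot plate.
- saddle_b: Fixed white saddle on the carrier where tube b starts; all four look alike. Origin: centre of its underside, 12 mm above the table; x along the tube, z up. Two V supports 6 mm thick at x = -24 and +24 mm hold the tube's axis 38 mm above the origin; tips 21 mm either side, level with the axis. Between them fingers have a 42 mm gap, free down to a 6 mm foot plate.
- saddle_c: Fixed white saddle on the carrier where tube c starts; all four look alike. Origin: centre of its underside, 12 mm above the table; x along the tube, z up. Two V supports 6 mm thick at x = -24 and +24 mm hold the tube's axis 38 mm above the origin; tips 21 mm either side, level with the axis. Between them fingers have a 42 mm gap, free down to a 6 mm foot plate.
- saddle_d: Fixed white saddle on the carrier where tube d starts; all four look alike. Origin: centre of its underside, 12 mm above the table; x along the tube, z up. Two V supports 6 mm thick at x = -24 and +24 mm hold the tube's axis 38 mm above the origin; tips 21 mm either side, level with the axis. Between them fingers have a 42 mm gap, free down to a 6 mm foot plate.
- carrier: Source: fixed wooden board, 100 x 280 x 12 mm, with the white saddles in a row along its y axis at y = +105, +35, -35, -105 mm (which saddle is where varies). Origin: centre of its underside, on the table; +y points to the robot's left within 0.2 rad. It stands left or right of the rack.
- rack: Target: fixed aluminium rack, base 94 x 280 x 12 mm; origin at its underside's centre, on the table; +y to the robot's left within 0.2 rad. Four places at y = +105, +35, -35, -105 mm: a seated tube lies along x, its middle at x = 0, axis at z = 50 mm, in two black 45-degree V supports 6 mm thick at x = -24, +24 mm (tips 21 mm either side, level with the axis); fingers fit in the 42 mm gap between.
Not all that is in view belongs to the job. What is shaped like the part that bears tube_c_mid but green or orange is not meant.

How it is judged:
By the outcome, as a careful person would: the job done as asked, in the order asked, and still so for the second after the job is handed in, with the robot touching nothing.
It also fails if it takes over 96 s, if anything falls off the work surface, if the arm or the gripper's body presses on something with over 40 N, if the wrist force passes 120 N, or if a joint passes its speed limit or range.

## Working session

There is one attempt and no reset: what is moved stays moved. The work goes in short steps, Python scripts to look and compute and a tool call to move; the robot and the scene stay as the last step left them, time stands still between calls to the robot, and variables do not carry over. Pictures are saved under pics/ and viewed, at most 14 in all, crops included, and the job is handed in when it is done.

Besides the shell and the picture viewer there is one more tool, called after ">>>" by a JSON object that holds its "op" and its "data", one argument or row to a line. arm_command: Moves the arm, as the interface text tells. Shift numbers are shares of 0.1 m and turn numbers shares of 180 degrees, none past 1 either way. Its arguments: {"type":"object","properties":{"commands":{"type":"array","items":{"type":"array","items":{"type":"number"}}},"newtons":{"type":"number"}},"required":["commands"]}

```bash
mkdir -p pics
cat > h.py <<'E'
import numpy as np, cv2
from scipy.spatial.transform import Rotation as R
from workcell import sensors, optics, bot
def q2R(q): return R.from_quat([q[1],q[2],q[3],q[0]])
def ray(f,px):
    K=np.array(f["camera_matrix"],float); px=np.atleast_2d(np.array(px,float))
    d=cv2.undistortPoints(px[:,None,:],K,np.array([f["k1"],0,0,0.]))[:,0]
    D=q2R(f["orientation"]).apply(np.c_[d,np.ones(len(d))])
    return np.array(f["position"],float),D
def onz(f,px,z):
    p,D=ray(f,px); return p+D*((z-p[2])/D[:,2])[:,None]
def proj(f,P):
    C=q2R(f["orientation"]).inv(); rv=C.as_rotvec()
    t=-C.apply(f["position"])
    return cv2.projectPoints(np.atleast_2d(P).astype(float),rv,t,np.array(f["camera_matrix"],float),np.array([f["k1"],0,0,0.]))[0][:,0]
E
python3 - <<'E'
from h import *
import pickle
for n in("top","side","wrist"):
    f=optics.grab_frame(n); cv2.imwrite(f"pics/{n}0.png",f["image"]); pickle.dump(f,open(n+".pkl","wb"))
    print(n,f["position"],f["orientation"],f["k1"],f["camera_matrix"][0][0])
s=sensors.sense(); print(s["position"],s["ee_rot"],s["finger_gap"],s["t"])
E
```

```text
top [ 316.73545359   40.87614491 1069.35374952] [-0.03062458  0.71408228 -0.69815671  0.04154334] 0.006076022237623249 484.6755740252912
side [370.28045685 842.96149109 561.61891284] [ 0.01754939 -0.02561862  0.8733427  -0.48611545] 0.00986570146540073 515.7048767149082
wrist [198.61828484 517.40725408 372.28085192] [-0.08664957 -0.61045175  0.77967774  0.10928462] -0.05241683131059567 348.61815489199324
[131.57207274 533.64250043 230.60147723] [ 7.25305233e-04  9.92699069e-01 -1.20615219e-01 -3.47604037e-05] 1.0046108328766612 0.15
```

View pics/top0.png

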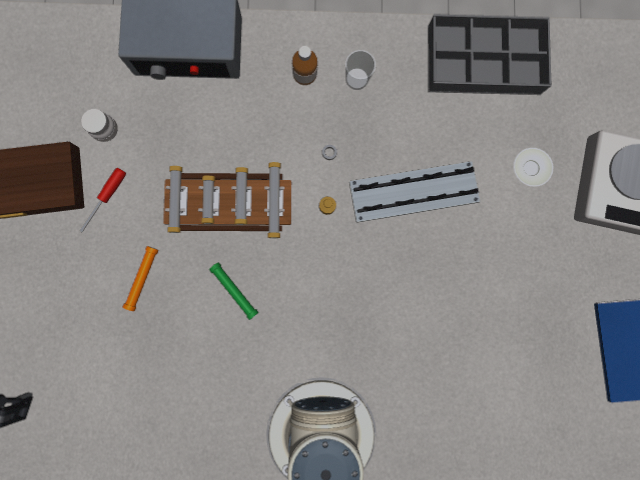

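View pics/side0.png

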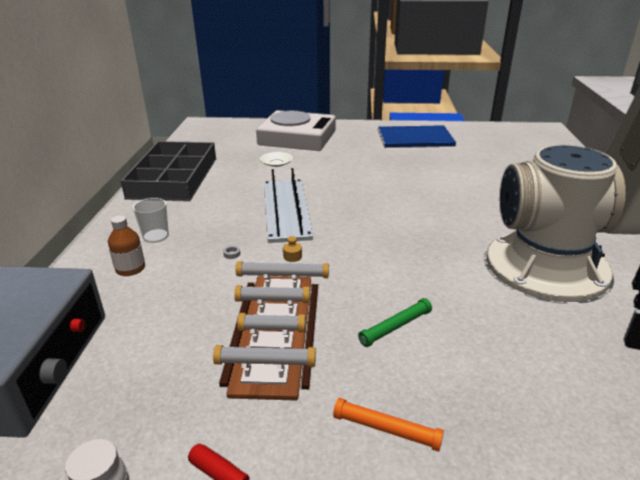

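The top view shows the carrier at about (228,202), with tubes at columns 175, 208, 241 and 275. The rack is at about (415,192). The green rod (233,291) and orange rod (140,279) are decoys lying on the table. Next I measure the tubes and rack and enlarge the carrier.

```bash
cat > m.py <<'E'
from h import *
import pickle
f=pickle.load(open("top.pkl","rb")); im=f["image"]
hsv=cv2.cvtColor(im,cv2.COLOR_BGR2HSV)
m=cv2.inRange(hsv,(15,110,110),(28,255,255)); m[:, :155]=0; m[:,300:]=0; m[:150]=0;m[250:]=0
n,l,st,c=cv2.connectedComponentsWithStats(m)
caps=[c[i] for i in range(1,n) if st[i,4]>20]
print([ (np.round(x,1)) for x in caps])
W=onz(f,caps,53)
W=W[np.argsort(-W[:,1])]
for i in range(0,len(W)-1,2):
    a,b=W[i],W[i+1]; d=a-b; d*=np.sign(d[0]); print("tube mid",(a+b)[:2]/2,"capdist",np.linalg.norm(d),"yaw",np.arctan2(d[1],d[0]))
# rack: bluish-grey bright
m=cv2.inRange(hsv,(90,15,120),(115,90,255)); m[:,:335]=0; m[:,490:]=0; m[:150]=0; m[235:]=0
m=cv2.morphologyEx(m,cv2.MORPH_CLOSE,np.ones((15,15)))
cs=max(cv2.findContours(m,0,1)[0],key=cv2.contourArea)
bx=cv2.boxPoints(cv2.minAreaRect(cs)); print(bx); P=onz(f,bx,12); print(P.round(1)); print("rack c",P.mean(0),[np.linalg.norm(P[i]-P[i-1]) for i in range(4)])
i=[(P[i]-P[i-1]) for i in range(4)]; L=max(i,key=np.linalg.norm); L*=np.sign(L[1]); print("rack yaw",np.arctan2(-L[0],L[1]))
a=cv2.resize(im[155:250,155:305],None,fx=5,fy=5,interpolation=2); cv2.imwrite("pics/crop.png",a)
E
python3 m.py
```

```text
[array([274.1, 164.2]), array([175. , 167.7]), array([241.1, 169.2]), array([207.7, 177.6]), array([206.5, 220. ]), array([240. , 220.9]), array([173.1, 229. ]), array([273.5, 234.5])]
tube mid [489.26060401 321.22261343] capdist 131.01834217177804 yaw 0.019426521698299015
tube mid [489.84866185 251.68187384] capdist 90.85145927971752 yaw 0.014914642036375061
tube mid [499.71779722 181.43478175] capdist 110.9057430106201 yaw 0.01568464348897441
tube mid [492.49225235 110.88046628] capdist 150.93184197452467 yaw 0.021989211242525
[[349.31546 180.75558]
 [472.84384 160.83167]
 [479.36008 201.23227]
 [355.8317  221.15619]]
[[ 544.9  -52.5   12. ]
 [ 597.1 -328.6   12. ]
 [ 505.9 -342.1   12. ]
 [ 454.8  -68.2   12. ]]
rack c [ 525.70486375 -197.84734591   12.        ] [np.float64(91.4137989908458), np.float64(280.97653253699036), np.float64(92.19670294429908), np.float64(278.62151582021266)]
rack yaw 0.18698127449824303
```

View pics/crop.png

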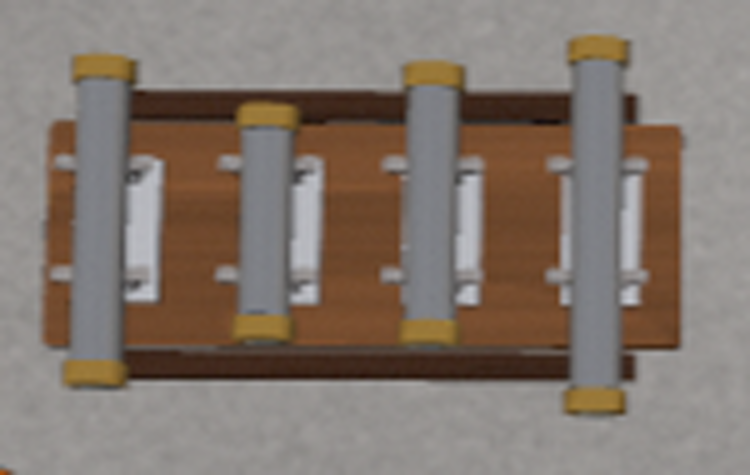

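Cap spacings match the lengths. Left to right the carrier holds c, a, b, d (131, 91, 111 and 151 mm between cap centres, expected 130, 90, 110 and 150). The tubes to move are therefore the grey steel ones with brass caps. The green and orange rods are not on the carrier. The dark strips beside the carrier lie below the tubes. I move above tube c.

>>> {"op": "arm_command", "data": {
  "commands": [
    [120,0,0,0,0,0,-0.0414],
    [120,0,0,0,0,0,-0.0414],
    [120,0.393,0.243,0,0,0,0],
    [120,0.393,0.243,0,0,0,0],
    [120,0.393,0.243,0,0,0,0]
  ],
  "newtons": 40
}}

```text
t: 0.65
position: [251.7, 462.3, 231.0]
ee_rot: [0.0, 1.0, 0.01, -0.0]
contact_force: [0.7, 0.6, 0.5]
finger_gap: 0.529
gripper_force: 0.0
```

>>> {"op": "arm_command", "data": {
  "commands": [
    [120,0.393,0.243,0,0,0,0],
    [120,0.393,0.243,0,0,0,0],
    [120,0.393,0.243,0,0,0,0],
    [120,0.393,0.243,0,0,0,0],
    [120,0.393,0.243,0,0,0,0]
  ]
}}

```text
t: 1.15
position: [450.9, 344.1, 231.1]
ee_rot: [0.0, 1.0, 0.009, -0.0]
contact_force: [0.4, 0.4, 0.6]
finger_gap: 0.524
gripper_force: 0.0
```

>>> {"op": "arm_command", "data": {
  "commands": [
    [120,0.393,0.243,0,0,0,0],
    [120,0,0,0,0,0,0],
    [120,0,0,0,0,0,0]
  ]
}}

```text
t: 1.45
position: [489.9, 321.0, 230.4]
ee_rot: [0.0, 1.0, 0.008, -0.001]
contact_force: [-0.5, 0.1, 0.0]
finger_gap: 0.528
gripper_force: 0.0
```

```bash
cat >> h.py <<'E'
def where():
    s=sensors.sense(); X=q2R(s["ee_rot"]).as_matrix()
    return s,X
def go(x,y,z,yaw):
    "shift in tool axes (after turn) in shares of 0.1 m and turn share"
    s,X=where(); cy=np.arctan2(X[1,0],X[0,0])
    d=np.array([x,y,z])-s["position"]; c,n=np.cos(yaw),np.sin(yaw)
    v=np.array([c*d[0]+n*d[1], n*d[0]-c*d[1], -d[2]])/100
    print("t",round(s["t"],2),"pos",np.round(s["position"],1),"yaw",round(cy,4),"tilt",np.round(X[:2,2],4),"gap",round(s["finger_gap"],3),"F",np.round(s["contact_force"],1))
    print("  shift",v.round(4),"turn",round(-(yaw-cy)/np.pi,4),"dist mm",round(100*np.linalg.norm(v)))
def tubes(f):
    hsv=cv2.cvtColor(f["image"],cv2.COLOR_BGR2HSV)
    m=cv2.inRange(hsv,(15,110,90),(28,255,255))
    n,l,st,c=cv2.connectedComponentsWithStats(m)
    return [(c[i].round(1),st[i]) for i in range(1,n) if st[i,4]>60]
E
python3 - <<'E'
from h import *; import pickle
f=optics.grab_frame("wrist"); cv2.imwrite("pics/w1.png",f["image"]); pickle.dump(f,open("w1.pkl","wb"))
go(489.3,321.2,29,.018)
for c,s in tubes(f): print(c,s,onz(f,c,53).round(1))
E
```

```text
t 1.5 pos [489.1 321.7 230.8] yaw 0.0176 tilt [-0.0009 -0.0004] gap 0.528 F [-0.5  0.3  0.4]
  shift [1.4000e-03 4.7000e-03 2.0178e+00] turn -0.0001 dist mm 202
[548.6 135.5] [534 130  30  11 295] [[565.4 114.7  53. ]]
[317.8 144.5] [304 139  29  12 297] [[552.2 323.1  53. ]]
[472.8 147.7] [458 143  31  11 316] [[552.4 183.7  53. ]]
[394.6 167.7] [380 162  30  12 335] [[533.  253.2  53. ]]
[621.6 214.2] [605 196  35  35 896] [[494.5  25.2  53. ]]
[389.6 262.8] [376 256  28  13 251] [[441.5 251.3  53. ]]
[459.7 264. ] [446 258  29  12 245] [[441.1 181.7  53. ]]
[318.1 282. ] [306 275  25  13 227] [[420.2 320.8  53. ]]
[523.3 290.3] [510 283  27  14 224] [[413.4 111.6  53. ]]
```

View pics/w1.png

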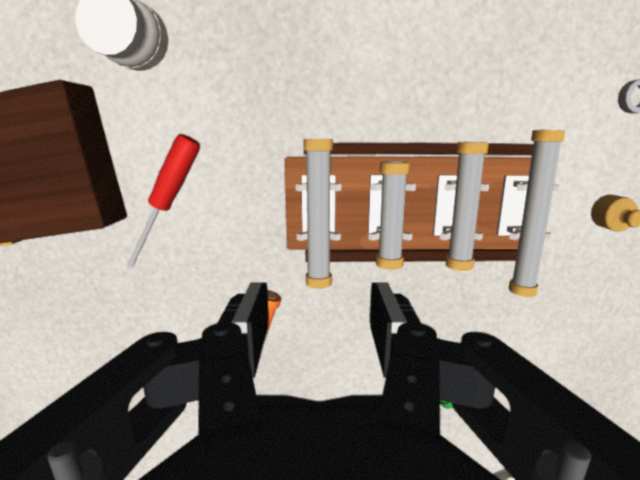

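The wrist view shows tube c at column 318 (rows 144 to 282), centred between the fingers. Tubes a, b and d are at columns 392, 466 and 536. The caps fall 3 mm nearer in x than the top view put them, so I average the two. I'll check the saddle middles from the V tips and then work out the descent.

Run:
```python
from h import *; import pickle
f=pickle.load(open("w1.pkl","rb"))
for n,p in dict(c=[(298,187),(338,187),(298,237),(338,237)],a=[(412,187),(410,235)],b=[(490,187),(486,234)],d=[(508,185),(556,186),(504,233),(550,234)]).items():
    P=onz(f,p,49); print(n,P.round(1).tolist(),P.mean(0).round(1))
f=pickle.load(open("top.pkl","rb"))
for n,p in dict(c=[(155+58/5,155+162/5),(155+155/5,155+162/5),(155+57/5,155+273/5),(155+142/5,155+280/5)],d=[(155+553/5,155+163/5),(155+641/5,155+163/5),(155+553/5,155+275/5),(155+641/5,155+275/5)]).items():
    P=onz(f,p,49); print(n,P.mean(0).round(1))
go(488,321.6,29,.018)
```

```text
c [[513.5, 340.9, 49.0], [514.1, 303.8, 49.0], [465.2, 340.9, 49.0], [465.8, 302.3, 49.0]] [489.6 322.   49. ]
a [[515.3, 234.8, 49.0], [468.9, 232.7, 49.0]] [492.1 233.7  49. ]
b [[516.9, 160.7, 49.0], [471.1, 157.9, 49.0]] [494.  159.3  49. ]
d [[519.2, 143.6, 49.0], [519.5, 96.1, 49.0], [472.4, 140.0, 49.0], [472.1, 92.7, 49.0]] [495.8 118.1  49. ]
c [488.6 319.   49. ]
d [493.9 109.9  49. ]
t 1.5 pos [489.1 321.7 230.8] yaw 0.0176 tilt [-0.0009 -0.0004] gap 0.528 F [-0.5  0.3  0.4]
  shift [-1.1500e-02  5.0000e-04  2.0178e+00] turn -0.0001 dist mm 202
```

>>> {"op": "arm_command", "data": {
  "commands": [
    [120,-0.0115,0,0.45,0,0,0],
    [120,0,0,0.45,0,0,0],
    [120,0,0,0.45,0,0,0],
    [120,0,0,0.4,0,0,0],
    [120,0,0,0.268,0,0,0]
  ]
}}

```text
t: 2.0
position: [485.6, 321.8, 26.7]
ee_rot: [0.001, 1.0, 0.01, -0.001]
contact_force: [0.6, 0.9, 0.5]
finger_gap: 0.529
gripper_force: 0.0
```

>>> {"op": "arm_command", "data": {
  "commands": [
    [120,0,0,0,0,0,0],
    [120,0,0,0,0,0,0]
  ]
}}

```text
t: 2.2
position: [488.0, 322.8, 30.5]
ee_rot: [0.0, 1.0, 0.01, 0.0]
contact_force: [0.2, 0.5, 0.6]
finger_gap: 0.53
gripper_force: 0.0
```

>>> {"op": "arm_command", "data": {
  "commands": [
    [255,0,0,0,0,0,0],
    [255,0,0,0,0,0,0],
    [255,0,0,0,0,0,0],
    [255,0,0,0,0,0,0],
    [255,0,0,0,0,0,0]
  ]
}}

```text
t: 2.7
position: [489.1, 321.6, 31.9]
ee_rot: [-0.0, 1.0, 0.009, 0.001]
contact_force: [-0.7, -3.5, 4.9]
finger_gap: 0.243
gripper_force: 38.9
```

>>> {"op": "arm_command", "data": {
  "commands": [
    [255,0,0,-0.1,0,0,0],
    [255,0,0,-0.2,0,0,0],
    [255,0,0,-0.4,0,0,0],
    [255,0,0,-0.4,0,0,0],
    [255,0,0,-0.4,0,0,0]
  ]
}}

```text
t: 3.2
position: [488.0, 321.9, 182.5]
ee_rot: [-0.001, 1.0, 0.009, 0.0]
contact_force: [0.7, 0.6, -1.4]
finger_gap: 0.236
gripper_force: 39.3
```

>>> {"op": "arm_command", "data": {
  "commands": [
    [255,0,0.1,-0.3,0,0,0],
    [255,0.03,0.3,-0.2,0,0,0],
    [255,0.03,0.45,0,0,0,0],
    [255,0.03,0.45,0,0,0,0],
    [255,0.03,0.45,0,0,0,0]
  ]
}}

```text
t: 3.7
position: [503.1, 145.8, 231.1]
ee_rot: [-0.001, 1.0, 0.01, 0.001]
contact_force: [-0.1, -0.6, -1.3]
finger_gap: 0.243
gripper_force: 39.4
```

>>> {"op": "arm_command", "data": {
  "commands": [
    [255,0.03,0.45,0,0,0,0],
    [255,0.03,0.45,0,0,0,0],
    [255,0.03,0.45,0,0,0,0],
    [255,0.03,0.45,0,0,0,0],
    [255,0.03,0.45,0,0,0,0]
  ]
}}

```text
t: 4.2
position: [522.4, -79.2, 231.1]
ee_rot: [-0.0, 1.0, 0.009, 0.001]
contact_force: [1.3, 0.2, -1.1]
finger_gap: 0.24
gripper_force: 39.4
```

>>> {"op": "arm_command", "data": {
  "commands": [
    [255,0.01,0.45,0,0,0,0],
    [255,0,0.45,0,0,0,0],
    [255,0,0.3,0,0,0,-0.0269],
    [255,0,0,0,0,0,-0.0269],
    [255,0,0,0,0,0,0]
  ]
}}

```text
t: 4.7
position: [525.6, -198.3, 230.4]
ee_rot: [-0.0, 0.996, 0.093, 0.001]
contact_force: [0.1, 0.1, -2.0]
finger_gap: 0.241
gripper_force: 39.5
```

Run:
```python
from h import *; import pickle
f=optics.grab_frame("wrist"); cv2.imwrite("pics/w2.png",f["image"]); pickle.dump(f,open("w2.pkl","wb"))
go(545.2,-301,60,.187)
```

```text
t 4.75 pos [ 525.7 -197.7  230.4] yaw 0.1849 tilt [0.0013 0.0003] gap 0.242 F [ 0.2  0.6 -1.3]
  shift [-2.0000e-04  1.0518e+00  1.7041e+00] turn -0.0007 dist mm 200
```

View pics/w2.png

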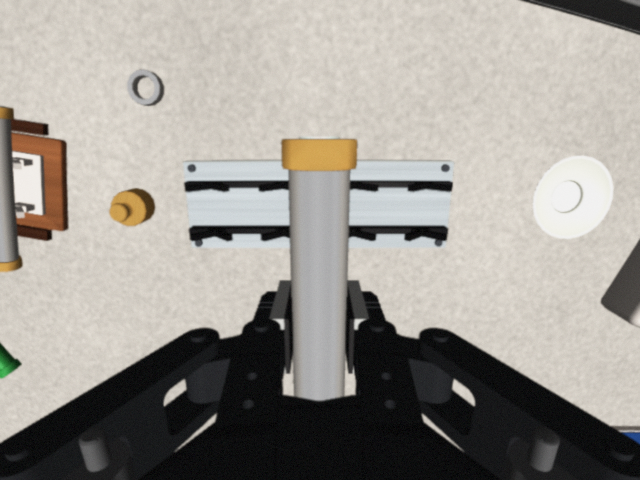

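The wrist view shows the rack between about (185,161) and (449,248), almost square to the tool, with tube c held along column 319. I fit its corners and the tube's offset in the grip.

Run:
```python
from h import *; import pickle
f=pickle.load(open("w2.pkl","rb")); im=f["image"]
hsv=cv2.cvtColor(im,cv2.COLOR_BGR2HSV)
m=cv2.inRange(hsv,(85,8,120),(125,90,255)); m[:130]=0;m[270:]=0;m[:,:165]=0;m[:,470:]=0; m[:,280:362]=0
m=cv2.morphologyEx(m,cv2.MORPH_OPEN,np.ones((3,3)))
pts=np.argwhere(m)[:,::-1]; hull=cv2.convexHull(pts.astype(np.int32))
q=cv2.approxPolyN(hull,4,ensure_convex=True).reshape(-1,2).astype(float); print(q.tolist())
P=onz(f,q,12); print(P.round(1).tolist(),"c",P.mean(0).round(1),[round(np.linalg.norm(P[i]-P[i-1]),1) for i in range(4)])
for i in range(4):
    d=P[i]-P[i-1]
    if np.linalg.norm(d)>200: d*=np.sign(d[1]); print("yaw",np.arctan2(-d[0],d[1]).round(4))
# black end of rails at z ~50 tips: leftmost & rightmost
k=cv2.inRange(im,(0,0,0),(50,50,50)); 
for r0,r1 in((176,194),(224,244)):
    z=np.argwhere(k[r0:r1,180:460]); print(r0,z[:,1].min()+180,z[:,1].max()+180,(z[:,0].min()+r0,z[:,0].max()+r0))
# far cap end of held tube -> distance ahead of TCP along tube
p=onz(f,[(319,139)],230.4+19+13); s,X=where(); print("far end ahead of tcp",(X.T@(p[0]-s["position"])).round(1))
```

```text
[[444.0, 246.0], [192.0, 246.0], [183.0, 162.0], [453.0, 162.0]]
[[506.9, -340.2, 12.0], [456.0, -70.1, 12.0], [544.4, -52.8, 12.0], [595.5, -324.2, 12.0]] c [ 525.7 -196.8   12. ] [np.float64(90.0), np.float64(274.9), np.float64(90.0), np.float64(276.2)]
yaw 0.1861
yaw 0.186
176 185 451 (np.int64(182), np.int64(190))
224 190 446 (np.int64(226), np.int64(240))
far end ahead of tcp [ 68.3   0.1 -31.9]
```

>>> {"op": "arm_command", "data": {
  "commands": [
    [255,0,0.35,0,0,0,-0.0005],
    [255,0,0.35,0,0,0,0],
    [255,0,0.347,0,0,0,0],
    [255,0,0,0.4,0,0,0],
    [255,0,0,0.4,0,0,0]
  ]
}}

```text
t: 5.25
position: [546.6, -300.7, 150.0]
ee_rot: [0.001, 0.996, 0.093, 0.002]
contact_force: [2.1, -0.1, -2.2]
finger_gap: 0.246
gripper_force: 39.8
```

>>> {"op": "arm_command", "data": {
  "commands": [
    [255,0,0,0.4,0,0,0],
    [255,0,0,0.4,0,0,0],
    [255,0,0,0,0,0,0],
    [255,0,0,0,0,0,0]
  ]
}}

```text
t: 5.65
position: [545.9, -300.2, 70.8]
ee_rot: [0.001, 0.996, 0.094, 0.0]
contact_force: [0.3, -0.3, 0.4]
finger_gap: 0.24
gripper_force: 39.7
```

Run:
```python
from h import *; import pickle
go(545.2,-300.5,30.5,.1865)
f=optics.grab_frame("wrist"); cv2.imwrite("pics/w3.png",f["image"])
```

```text
t 5.65 pos [ 545.9 -300.2   70.8] yaw 0.1892 tilt [ 0.0001 -0.001 ] gap 0.24 F [ 0.3 -0.3  0.4]
  shift [-0.0077  0.0015  0.4035] turn 0.0009 dist mm 40
```

View pics/w3.png

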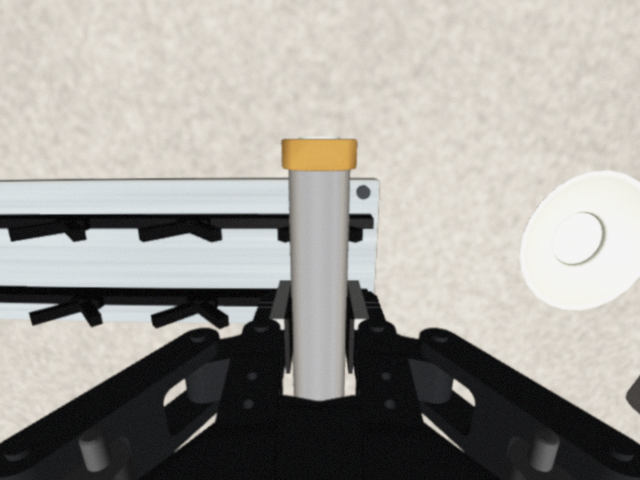

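Tube c (column 319) is centred over the rightmost V, whose tips show at about (283,238) and (360,238). I lower it slowly.

>>> {"op": "arm_command", "data": {
  "commands": [
    [255,0,0,0.15,0,0,0],
    [255,0,0,0.12,0,0,0],
    [255,0,0,0.07,0,0,0],
    [255,0,0,0.04,0,0,0],
    [255,0,0,0,0,0,0]
  ]
}}

```text
t: 6.2
position: [545.7, -300.7, 32.2]
ee_rot: [0.0, 0.996, 0.094, 0.0]
contact_force: [0.2, -0.8, -0.6]
finger_gap: 0.241
gripper_force: 39.9
```

>>> {"op": "arm_command", "data": {
  "commands": [
    [255,0,0,0.01,0,0,0],
    [255,0,0,0,0,0,0],
    [255,0,0,0,0,0,0]
  ]
}}

```text
t: 6.5
position: [545.8, -300.8, 32.0]
ee_rot: [0.001, 0.996, 0.094, 0.001]
contact_force: [-1.9, 1.3, 5.3]
finger_gap: 0.239
gripper_force: 40.5
```

>>> {"op": "arm_command", "data": {
  "commands": [
    [255,0,0,0.006,0,0,0],
    [255,0,0,0,0,0,0],
    [255,0,0,0,0,0,0]
  ]
}}

```text
t: 6.8
position: [545.8, -300.8, 32.0]
ee_rot: [0.001, 0.996, 0.095, 0.001]
contact_force: [-3.2, 2.6, 7.3]
finger_gap: 0.243
gripper_force: 40.8
```

>>> {"op": "arm_command", "data": {
  "commands": [
    [190,0,0,0,0,0,0],
    [150,0,0,0,0,0,0],
    [120,0,0,0,0,0,0],
    [120,0,0,0,0,0,0],
    [120,0,0,0,0,0,0]
  ]
}}

```text
t: 7.3
position: [545.3, -300.5, 29.8]
ee_rot: [-0.0, 0.996, 0.094, -0.0]
contact_force: [-0.2, -0.2, 0.1]
finger_gap: 0.531
gripper_force: 0.0
```

>>> {"op": "arm_command", "data": {
  "commands": [
    [120,0,0,-0.1,0,0,0],
    [120,0,0,-0.3,0,0,0],
    [120,0,0,-0.4,0,0,0],
    [120,0,0,-0.4,0,0,0],
    [120,0,0,0,0,0,0]
  ]
}}

```text
t: 7.8
position: [548.5, -302.4, 157.9]
ee_rot: [0.004, 0.995, 0.095, 0.006]
contact_force: [0.8, -0.6, 0.7]
finger_gap: 0.533
gripper_force: 0.0
```

Run:
```python
from h import *; import pickle
f=optics.grab_frame("wrist"); cv2.imwrite("pics/w4.png",f["image"]); pickle.dump(f,open("w4.pkl","wb"))
for c,s in tubes(f): print(c,s,onz(f,c,53).round(1))
go(489.5,251.8,150,.018)
```

```text
[314.4 150.5] [297 144  36  15 502] [[ 608.1 -288.1   53. ]]
[314.8 323.2] [299 312  32  19 361] [[ 477.4 -313.1   53. ]]
t 7.85 pos [ 547.2 -301.3  154.5] yaw 0.1892 tilt [ 0.0077 -0.0029] gap 0.53 F [-0.6 -0.  -0.8]
  shift [-0.4778 -5.5406  0.0445] turn 0.0545 dist mm 556
```

View pics/w4.png

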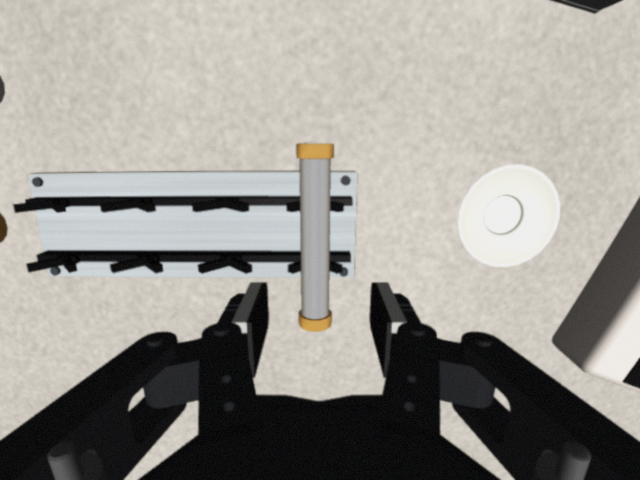

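Tube c is seated: its caps at (314,150) and (315,323) put its middle within 2 mm of the target. Tube a is next.

>>> {"op": "arm_command", "data": {
  "commands": [
    [120,0,0,0,0,0,0.0272],
    [120,0,0,0,0,0,0.0272],
    [120,-0.038,-0.25,0,0,0,0],
    [120,-0.038,-0.46,0,0,0,0],
    [120,-0.038,-0.46,0,0,0,0]
  ]
}}

```text
t: 8.35
position: [530.9, -182.8, 149.0]
ee_rot: [-0.0, 1.0, 0.008, -0.001]
contact_force: [1.4, 0.5, -0.0]
finger_gap: 0.529
gripper_force: 0.0
```

>>> {"op": "arm_command", "data": {
  "commands": [
    [120,-0.038,-0.46,0,0,0,0],
    [120,-0.038,-0.46,0,0,0,0],
    [120,-0.038,-0.46,0,0,0,0],
    [120,-0.038,-0.46,0,0,0,0],
    [120,-0.038,-0.46,0,0,0,0]
  ]
}}

```text
t: 8.85
position: [507.7, 47.6, 149.6]
ee_rot: [0.0, 1.0, 0.009, -0.0]
contact_force: [1.5, 0.6, 1.2]
finger_gap: 0.532
gripper_force: 0.0
```

>>> {"op": "arm_command", "data": {
  "commands": [
    [120,-0.038,-0.46,0,0,0,0],
    [120,-0.038,-0.46,0,0,0,0],
    [120,-0.038,-0.46,0,0,0,0],
    [120,-0.042,-0.24,0,0,0,0],
    [120,0,0,0,0,0,0]
  ]
}}

```text
t: 9.35
position: [489.2, 210.4, 149.1]
ee_rot: [0.0, 1.0, 0.011, -0.001]
contact_force: [-0.2, 0.6, -0.5]
finger_gap: 0.53
gripper_force: 0.0
```

>>> {"op": "arm_command", "data": {
  "commands": [
    [120,0,0,0.2,0,0,0],
    [120,0,0,0.2,0,0,0],
    [120,0,0,0,0,0,0],
    [120,0,0,0,0,0,0]
  ]
}}

```text
t: 9.75
position: [490.2, 207.0, 110.0]
ee_rot: [0.001, 1.0, 0.009, -0.0]
contact_force: [-0.0, 0.1, 0.5]
finger_gap: 0.532
gripper_force: 0.0
```

Run:
```python
from h import *; import pickle
go(489.5,251.8,30,.018)
f=optics.grab_frame("wrist")
for c,s in tubes(f): print(c,s,onz(f,c,53).round(1))
```

```text
t 9.75 pos [490.2 207.  110. ] yaw 0.0178 tilt [-0.0005 -0.001 ] gap 0.532 F [-0.   0.1  0.5]
  shift [ 0.0014 -0.4482  0.8004] turn -0.0001 dist mm 92
[488.6 129.5] [464 121  50  18 869] [[565.5 114.5  53. ]]
[363.6 150.5] [340 142  49  18 857] [[552.4 183.5  53. ]]
[241.3 183.7] [218 173  48  21 842] [[532.8 252.3  53. ]]
[610.3 246.5] [ 583  218   57   54 2238] [[498.9  25.6  53. ]]
[354.6 330.6] [339 313  35  27 474] [[439.3 183.3  53. ]]
```

>>> {"op": "arm_command", "data": {
  "commands": [
    [120,0,-0.224,0,0,0,0],
    [120,0,-0.226,0,0,0,0],
    [120,0,0,0,0,0,0],
    [120,0,0,0.3,0,0,0],
    [120,0,0,0.3,0,0,0]
  ]
}}

```text
t: 10.3
position: [490.5, 253.3, 51.1]
ee_rot: [-0.001, 1.0, 0.009, 0.002]
contact_force: [0.7, -0.0, -0.9]
finger_gap: 0.527
gripper_force: 0.0
```

>>> {"op": "arm_command", "data": {
  "commands": [
    [120,0,0,0.2,0,0,0],
    [120,0,0,0,0,0,0],
    [120,0,0,0,0,0,0]
  ]
}}

```text
t: 10.6
position: [490.1, 252.6, 31.1]
ee_rot: [-0.0, 1.0, 0.009, 0.001]
contact_force: [1.1, -0.2, 0.7]
finger_gap: 0.532
gripper_force: 0.0
```

>>> {"op": "arm_command", "data": {
  "commands": [
    [255,0,0,0,0,0,0],
    [255,0,0,0,0,0,0],
    [255,0,0,0,0,0,0],
    [255,0,0,0,0,0,0],
    [255,0,0,0,0,0,0]
  ]
}}

```text
t: 11.1
position: [490.4, 251.7, 31.9]
ee_rot: [0.0, 1.0, 0.009, 0.001]
contact_force: [0.5, -6.4, 5.0]
finger_gap: 0.241
gripper_force: 39.0
```

>>> {"op": "arm_command", "data": {
  "commands": [
    [255,0,0,-0.1,0,0,0],
    [255,0,0,-0.2,0,0,0],
    [255,0,0,-0.3,0,0,0],
    [255,0,0,-0.3,0,0,0],
    [255,0.028,0.2,-0.3,0,0,0]
  ]
}}

```text
t: 11.6
position: [492.5, 234.2, 152.2]
ee_rot: [-0.001, 1.0, 0.01, 0.001]
contact_force: [0.5, 0.0, -1.5]
finger_gap: 0.242
gripper_force: 39.3
```

>>> {"op": "arm_command", "data": {
  "commands": [
    [255,0.028,0.46,0,0,0,0],
    [255,0.028,0.46,0,0,0,0],
    [255,0.028,0.46,0,0,0,0],
    [255,0.028,0.46,0,0,0,0],
    [255,0.028,0.46,0,0,0,0]
  ]
}}

```text
t: 12.1
position: [510.8, 1.6, 151.4]
ee_rot: [-0.0, 1.0, 0.009, 0.001]
contact_force: [1.0, 0.2, -1.5]
finger_gap: 0.241
gripper_force: 39.4
```

>>> {"op": "arm_command", "data": {
  "commands": [
    [255,0.028,0.46,0,0,0,0],
    [255,0.028,0.46,0,0,0,0],
    [255,0.028,0.46,0,0,0,0],
    [255,0.028,0.46,0,0,0,0],
    [255,0.028,0.3,0,0,0,0]
  ]
}}

```text
t: 12.6
position: [528.5, -213.4, 151.1]
ee_rot: [0.0, 1.0, 0.008, 0.001]
contact_force: [0.9, 0.7, -1.3]
finger_gap: 0.246
gripper_force: 39.4
```

>>> {"op": "arm_command", "data": {
  "commands": [
    [255,0.027,0.204,0,0,0,0],
    [255,0,0,0,0,0,-0.0268],
    [255,0,0,0,0,0,-0.0268],
    [255,0,0,0.25,0,0,0],
    [255,0,0,0.25,0,0,0]
  ]
}}

```text
t: 13.1
position: [532.6, -231.1, 101.2]
ee_rot: [0.0, 0.996, 0.093, 0.002]
contact_force: [0.3, -0.1, -1.8]
finger_gap: 0.242
gripper_force: 39.4
```

>>> {"op": "arm_command", "data": {
  "commands": [
    [255,0,0,0.2,0,0,0],
    [255,0,0,0.1,0,0,0],
    [255,0,0,0,0,0,0],
    [255,0,0,0,0,0,0]
  ]
}}

```text
t: 13.5
position: [532.4, -231.3, 71.2]
ee_rot: [0.0, 0.996, 0.093, 0.001]
contact_force: [-0.1, -0.8, -0.5]
finger_gap: 0.243
gripper_force: 39.4
```

Run:
```python
from h import *; import pickle
go(532.2,-231.7,31,.1865)
```

```text
t 13.5 pos [ 532.4 -231.3   71.2] yaw 0.1867 tilt [ 0.0018 -0.0007] gap 0.243 F [-0.1 -0.8 -0.5]
  shift [-0.0024  0.0035  0.4023] turn 0.0001 dist mm 40
```

Aligned. I lower tube a as I did tube c.

>>> {"op": "arm_command", "data": {
  "commands": [
    [255,0,0,0.15,0,0,0],
    [255,0,0,0.12,0,0,0],
    [255,0,0,0.07,0,0,0],
    [255,0,0,0.04,0,0,0],
    [255,0,0,0,0,0,0]
  ]
}}

```text
t: 14.0
position: [531.9, -231.7, 32.3]
ee_rot: [0.001, 0.996, 0.093, 0.0]
contact_force: [0.1, -1.7, 0.1]
finger_gap: 0.24
gripper_force: 39.4
```

>>> {"op": "arm_command", "data": {
  "commands": [
    [255,0,0,0.013,0,0,0],
    [255,0,0,0,0,0,0],
    [255,0,0,0,0,0,0]
  ]
}}

```text
t: 14.3
position: [532.2, -231.9, 31.9]
ee_rot: [0.001, 0.996, 0.093, 0.001]
contact_force: [-2.0, -3.4, 5.7]
finger_gap: 0.247
gripper_force: 40.0
```

>>> {"op": "arm_command", "data": {
  "commands": [
    [255,0,0,0.005,0,0,0],
    [255,0,0,0,0,0,0],
    [190,0,0,0,0,0,0],
    [150,0,0,0,0,0,0],
    [120,0,0,0,0,0,0]
  ]
}}

```text
t: 14.8
position: [531.6, -230.6, 29.9]
ee_rot: [-0.0, 0.996, 0.093, 0.0]
contact_force: [-0.3, 0.5, 0.1]
finger_gap: 0.525
gripper_force: 0.0
```

>>> {"op": "arm_command", "data": {
  "commands": [
    [120,0,0,0,0,0,0],
    [120,0,0,0,0,0,0],
    [120,0,0,-0.1,0,0,0],
    [120,0,0,-0.3,0,0,0],
    [120,0,0,-0.4,0,0,0]
  ]
}}

```text
t: 15.3
position: [530.2, -230.7, 109.8]
ee_rot: [-0.001, 0.996, 0.093, -0.002]
contact_force: [0.3, 0.0, 0.2]
finger_gap: 0.532
gripper_force: 0.0
```

>>> {"op": "arm_command", "data": {
  "commands": [
    [120,0,0,-0.4,0,0,0],
    [120,0,0,0,0,0,0],
    [120,0,0,0,0,0,0]
  ]
}}

```text
t: 15.6
position: [532.3, -231.1, 151.9]
ee_rot: [0.0, 0.996, 0.093, 0.002]
contact_force: [-1.1, 0.4, -1.0]
finger_gap: 0.527
gripper_force: 0.0
```

Run:
```python
from h import *; import pickle
f=optics.grab_frame("wrist"); cv2.imwrite("pics/w5.png",f["image"])
for c,s in tubes(f): print(c,s,onz(f,c,53).round(1))
go(496,182.8,150,.018)
```

```text
[422.8 146. ] [403 139  40  15 570] [[ 607.9 -287.7   53. ]]
[319.9 177.7] [302 170  37  16 546] [[ 574.  -223.5   53. ]]
[ 39.4 228.7] [  13  206   51   43 1567] [[500.3 -26.3  53. ]]
[320.1 300.3] [304 289  33  20 411] [[ 483.4 -240.8   53. ]]
t 15.65 pos [ 531.4 -230.9  150.3] yaw 0.1862 tilt [0.0005 0.0004] gap 0.528 F [ 0.6  0.5 -0.6]
  shift [-2.7960e-01 -4.1426e+00  3.3000e-03] turn 0.0535 dist mm 415
```

Tube a is seated, with its middle about 2 mm from the target. Tube b next.

>>> {"op": "arm_command", "data": {
  "commands": [
    [120,0,0,0,0,0,0.0268],
    [120,0,0,0,0,0,0.0267],
    [120,-0.028,-0.25,0,0,0,0],
    [120,-0.028,-0.46,0,0,0,0],
    [120,-0.028,-0.46,0,0,0,0]
  ]
}}

```text
t: 16.15
position: [519.8, -113.4, 148.5]
ee_rot: [-0.0, 1.0, 0.008, -0.002]
contact_force: [0.4, 0.7, -0.5]
finger_gap: 0.533
gripper_force: 0.0
```

>>> {"op": "arm_command", "data": {
  "commands": [
    [120,-0.028,-0.46,0,0,0,0],
    [120,-0.028,-0.46,0,0,0,0],
    [120,-0.028,-0.46,0,0,0,0],
    [120,-0.028,-0.46,0,0,0,0],
    [120,-0.028,-0.46,0,0,0,0]
  ]
}}

```text
t: 16.65
position: [501.5, 116.9, 149.0]
ee_rot: [0.001, 1.0, 0.009, -0.001]
contact_force: [0.9, -0.7, -0.1]
finger_gap: 0.531
gripper_force: 0.0
```

>>> {"op": "arm_command", "data": {
  "commands": [
    [120,-0.028,-0.46,0,0,0,0],
    [120,-0.028,-0.21,0,0,0,0],
    [120,0,0,0.2,0,0,0],
    [120,0,0,0.2,0,0,0],
    [120,0,0,0,0,0,0]
  ]
}}

```text
t: 17.15
position: [493.3, 181.2, 106.3]
ee_rot: [0.002, 1.0, 0.009, -0.004]
contact_force: [-0.1, 0.3, -1.4]
finger_gap: 0.528
gripper_force: 0.0
```

Run:
```python
from h import *; import pickle
go(496,182.8,30,.018)
f=optics.grab_frame("wrist")
for c,s in tubes(f): print(c,s,onz(f,c,53).round(1))
```

```text
t 17.15 pos [493.3 181.2 106.3] yaw 0.0183 tilt [-0.0072 -0.0039] gap 0.528 F [-0.1  0.3 -1.4]
  shift [ 0.0273 -0.015   0.7634] turn 0.0001 dist mm 76
[445.5 133.2] [421 124  50  19 899] [[565.6 114.1  53. ]]
[317.7 154.8] [294 146  49  19 897] [[552.5 183.1  53. ]]
[580.7 251.9] [ 553  222   60   55 2291] [[499.   21.5  53. ]]
[318.  336.3] [299 321  39  26 581] [[439.6 181.   53. ]]
[ 67.9 379.5] [ 63 371  13  21 175] [[400.2 353.   53. ]]
```

>>> {"op": "arm_command", "data": {
  "commands": [
    [120,0,0,0.3,0,0,0],
    [120,0,0,0.3,0,0,0],
    [120,0,0,0.2,0,0,0],
    [120,0,0,0,0,0,0],
    [120,0,0,0,0,0,0]
  ]
}}

```text
t: 17.7
position: [496.7, 182.3, 31.2]
ee_rot: [0.0, 1.0, 0.009, 0.001]
contact_force: [0.0, -0.9, 0.7]
finger_gap: 0.528
gripper_force: 0.0
```

>>> {"op": "arm_command", "data": {
  "commands": [
    [255,0,0,0,0,0,0],
    [255,0,0,0,0,0,0],
    [255,0,0,0,0,0,0],
    [255,0,0,0,0,0,0],
    [255,0,0,0,0,0,0]
  ]
}}

```text
t: 18.2
position: [497.1, 181.8, 31.9]
ee_rot: [0.0, 1.0, 0.009, 0.001]
contact_force: [-0.7, -4.6, 6.2]
finger_gap: 0.242
gripper_force: 39.1
```

>>> {"op": "arm_command", "data": {
  "commands": [
    [255,0,0,-0.1,0,0,0],
    [255,0,0,-0.2,0,0,0],
    [255,0,0,-0.3,0,0,0],
    [255,0,0,-0.3,0,0,0],
    [255,0.017,0.2,-0.3,0,0,0]
  ]
}}

```text
t: 18.7
position: [497.8, 163.9, 151.9]
ee_rot: [-0.001, 1.0, 0.01, 0.0]
contact_force: [0.6, 0.1, -1.3]
finger_gap: 0.245
gripper_force: 39.4
```

>>> {"op": "arm_command", "data": {
  "commands": [
    [255,0.017,0.46,0,0,0,0],
    [255,0.017,0.46,0,0,0,0],
    [255,0.017,0.46,0,0,0,0],
    [255,0.017,0.46,0,0,0,0],
    [255,0.017,0.46,0,0,0,0]
  ]
}}

```text
t: 19.2
position: [510.6, -68.7, 151.0]
ee_rot: [-0.001, 1.0, 0.009, 0.001]
contact_force: [0.8, 0.0, -1.4]
finger_gap: 0.237
gripper_force: 39.5
```

>>> {"op": "arm_command", "data": {
  "commands": [
    [255,0.017,0.46,0,0,0,0],
    [255,0.017,0.3,0,0,0,0],
    [255,0.017,0.195,0,0,0,0],
    [255,0,0,0,0,0,-0.0268],
    [255,0,0,0,0,0,-0.0268]
  ]
}}

```text
t: 19.7
position: [517.5, -163.2, 150.5]
ee_rot: [-0.0, 0.996, 0.094, 0.0]
contact_force: [0.3, 0.4, -1.5]
finger_gap: 0.237
gripper_force: 39.5
```

>>> {"op": "arm_command", "data": {
  "commands": [
    [255,0,0,0.25,0,0,0],
    [255,0,0,0.25,0,0,0],
    [255,0,0,0.2,0,0,0],
    [255,0,0,0.1,0,0,0],
    [255,0,0,0,0,0,0]
  ]
}}

```text
t: 20.2
position: [516.8, -162.5, 69.3]
ee_rot: [-0.0, 0.996, 0.093, -0.001]
contact_force: [-0.4, -1.0, -0.7]
finger_gap: 0.245
gripper_force: 39.5
```

>>> {"op": "arm_command", "data": {
  "commands": [
    [255,0,0,0,0,0,0]
  ]
}}

```text
t: 20.3
position: [518.3, -162.9, 71.2]
ee_rot: [0.0, 0.996, 0.093, 0.001]
contact_force: [0.4, 0.0, -1.1]
finger_gap: 0.241
gripper_force: 39.5
```

Run:
```python
from h import *; import pickle
go(518.2,-163,31,.1865)
```

```text
t 20.3 pos [ 518.3 -162.9   71.2] yaw 0.1871 tilt [ 0.0015 -0.0003] gap 0.241 F [ 0.4  0.  -1.1]
  shift [-0.0016  0.0011  0.4019] turn 0.0002 dist mm 40
```

>>> {"op": "arm_command", "data": {
  "commands": [
    [255,0,0,0.15,0,0,0],
    [255,0,0,0.12,0,0,0],
    [255,0,0,0.07,0,0,0],
    [255,0,0,0.04,0,0,0],
    [255,0,0,0,0,0,0]
  ]
}}

```text
t: 20.8
position: [517.9, -163.2, 32.4]
ee_rot: [0.0, 0.996, 0.093, 0.0]
contact_force: [-0.3, -1.9, -1.8]
finger_gap: 0.244
gripper_force: 39.5
```

>>> {"op": "arm_command", "data": {
  "commands": [
    [255,0,0,0.015,0,0,0],
    [255,0,0,0,0,0,0],
    [255,0,0,0,0,0,0]
  ]
}}

```text
t: 21.1
position: [518.2, -163.4, 32.0]
ee_rot: [0.001, 0.996, 0.093, 0.001]
contact_force: [-1.9, -2.3, 4.3]
finger_gap: 0.245
gripper_force: 40.2
```

>>> {"op": "arm_command", "data": {
  "commands": [
    [255,0,0,0.005,0,0,0],
    [255,0,0,0,0,0,0],
    [190,0,0,0,0,0,0],
    [150,0,0,0,0,0,0],
    [120,0,0,0,0,0,0]
  ]
}}

```text
t: 21.6
position: [518.0, -162.6, 30.4]
ee_rot: [-0.0, 0.996, 0.093, 0.001]
contact_force: [-0.2, -0.5, -0.1]
finger_gap: 0.53
gripper_force: 0.0
```

>>> {"op": "arm_command", "data": {
  "commands": [
    [120,0,0,0,0,0,0],
    [120,0,0,0,0,0,0],
    [120,0,0,-0.1,0,0,0],
    [120,0,0,-0.3,0,0,0],
    [120,0,0,-0.4,0,0,0]
  ]
}}

```text
t: 22.1
position: [516.3, -162.7, 110.0]
ee_rot: [-0.0, 0.996, 0.093, -0.002]
contact_force: [0.6, 0.2, 0.7]
finger_gap: 0.527
gripper_force: 0.0
```

>>> {"op": "arm_command", "data": {
  "commands": [
    [120,0,0,-0.4,0,0,0],
    [120,0,0,0,0,0,0],
    [120,0,0,0,0,0,0]
  ]
}}

```text
t: 22.4
position: [518.3, -162.8, 151.8]
ee_rot: [0.0, 0.996, 0.093, 0.002]
contact_force: [-0.4, 0.1, -1.7]
finger_gap: 0.528
gripper_force: 0.0
```

Run:
```python
from h import *; import pickle
f=optics.grab_frame("wrist")
for c,s in tubes(f): print(c,s,onz(f,c,53).round(1))
go(492,112,150,.018)
```

```text
[523.  145.9] [503 139  41  15 567] [[ 607.7 -287.3   53. ]]
[319.8 158.5] [301 151  38  16 554] [[ 572.7 -152.7   53. ]]
[420.1 176.6] [401 169  39  16 550] [[ 573.7 -222.8   53. ]]
[120.7 226.5] [  97  203   48   45 1609] [[499.5 -19.7  53. ]]
[415.4 298.3] [394 289  35  18 275] [[ 484.3 -243.4   53. ]]
[319.5 309.1] [304 298  32  19 395] [[ 462.1 -173.4   53. ]]
[496.8 320.1] [480 311  35  17 382] [[ 477.6 -312.1   53. ]]
t 22.45 pos [ 517.4 -162.6  150.3] yaw 0.1866 tilt [0.0005 0.0005] gap 0.529 F [ 0.2  0.  -0.7]
  shift [-0.2049 -2.7506  0.0034] turn 0.0537 dist mm 276
```

Tube b is seated: its middle measures (517.4, -163.1) against a target of (519.2, -162.9). Tube d next.

>>> {"op": "arm_command", "data": {
  "commands": [
    [120,0,0,0,0,0,0.0268],
    [120,0,0,0,0,0,0.0268],
    [120,-0.03,-0.25,0,0,0,0],
    [120,-0.03,-0.46,0,0,0,0],
    [120,-0.03,-0.46,0,0,0,0]
  ]
}}

```text
t: 22.95
position: [505.3, -45.3, 148.7]
ee_rot: [0.0, 1.0, 0.008, -0.001]
contact_force: [0.4, 0.1, 0.7]
finger_gap: 0.532
gripper_force: 0.0
```

>>> {"op": "arm_command", "data": {
  "commands": [
    [120,-0.03,-0.46,0,0,0,0],
    [120,-0.03,-0.46,0,0,0,0],
    [120,-0.03,-0.46,0,0,0,0],
    [120,-0.03,-0.205,0,0,0,0],
    [120,0,0,0.2,0,0,0]
  ]
}}

```text
t: 23.45
position: [492.3, 115.3, 131.0]
ee_rot: [-0.001, 1.0, 0.011, 0.002]
contact_force: [0.4, 0.3, 0.4]
finger_gap: 0.527
gripper_force: 0.0
```

>>> {"op": "arm_command", "data": {
  "commands": [
    [120,0,0,0.2,0,0,0],
    [120,0,0,0,0,0,0],
    [120,0,0,0,0,0,0]
  ]
}}

```text
t: 23.75
position: [491.2, 111.8, 109.7]
ee_rot: [0.001, 1.0, 0.009, -0.001]
contact_force: [-0.1, 0.1, -0.1]
finger_gap: 0.528
gripper_force: 0.0
```

Run:
```python
from h import *; import pickle
go(492,112.3,30,.018)
f=optics.grab_frame("wrist")
for c,s in tubes(f): print(c,s,onz(f,c,53).round(1))
```

```text
t 23.75 pos [491.2 111.8 109.7] yaw 0.0185 tilt [-0.0016 -0.0014] gap 0.528 F [-0.1  0.1 -0.1]
  shift [ 0.0082 -0.0048  0.7972] turn 0.0001 dist mm 80
[319.4 126.2] [297 117  46  19 850] [[565.8 113.1  53. ]]
[483.5 247.2] [ 457  219   53   54 2161] [[498.3  12.5  53. ]]
[319.3 367.6] [301 352  38  26 524] [[411.8 110.3  53. ]]
```

>>> {"op": "arm_command", "data": {
  "commands": [
    [120,0,0,0.3,0,0,0],
    [120,0,0,0.3,0,0,0],
    [120,0,0,0.2,0,0,0],
    [120,0,0,0,0,0,0],
    [120,0,0,0,0,0,0]
  ]
}}

```text
t: 24.3
position: [492.5, 112.3, 31.3]
ee_rot: [-0.0, 1.0, 0.009, 0.001]
contact_force: [-0.0, -0.2, 0.3]
finger_gap: 0.528
gripper_force: 0.0
```

>>> {"op": "arm_command", "data": {
  "commands": [
    [255,0,0,0,0,0,0],
    [255,0,0,0,0,0,0],
    [255,0,0,0,0,0,0],
    [255,0,0,0,0,0,0],
    [255,0,0,0,0,0,0]
  ]
}}

```text
t: 24.8
position: [492.8, 111.7, 31.9]
ee_rot: [0.0, 1.0, 0.01, 0.001]
contact_force: [0.3, -4.7, 5.4]
finger_gap: 0.243
gripper_force: 39.0
```

>>> {"op": "arm_command", "data": {
  "commands": [
    [255,0,0,-0.1,0,0,0],
    [255,0,0,-0.2,0,0,0],
    [255,0,0,-0.3,0,0,0],
    [255,0,0,-0.3,0,0,0],
    [255,0.019,0.2,-0.3,0,0,0]
  ]
}}

```text
t: 25.3
position: [493.6, 93.7, 152.0]
ee_rot: [-0.001, 1.0, 0.01, 0.0]
contact_force: [1.1, -0.6, -1.7]
finger_gap: 0.245
gripper_force: 39.4
```

>>> {"op": "arm_command", "data": {
  "commands": [
    [255,0.019,0.46,0,0,0,0],
    [255,0.019,0.46,0,0,0,0],
    [255,0.019,0.46,0,0,0,0],
    [255,0.019,0.3,0,0,0,0],
    [255,0.018,0.184,0,0,0,0]
  ]
}}

```text
t: 25.8
position: [506.3, -95.7, 150.8]
ee_rot: [-0.0, 1.0, 0.008, 0.0]
contact_force: [-0.0, 0.1, -2.0]
finger_gap: 0.245
gripper_force: 39.6
```

>>> {"op": "arm_command", "data": {
  "commands": [
    [255,0,0,0,0,0,-0.0268],
    [255,0,0,0,0,0,-0.0268],
    [255,0,0,0.25,0,0,0],
    [255,0,0,0.25,0,0,0],
    [255,0,0,0.2,0,0,0]
  ]
}}

```text
t: 26.3
position: [506.2, -93.4, 79.4]
ee_rot: [-0.001, 0.996, 0.093, -0.0]
contact_force: [-0.2, -0.9, -1.6]
finger_gap: 0.244
gripper_force: 39.6
```

>>> {"op": "arm_command", "data": {
  "commands": [
    [255,0,0,0.1,0,0,0],
    [255,0,0,0,0,0,0],
    [255,0,0,0,0,0,0]
  ]
}}

```text
t: 26.6
position: [507.4, -93.9, 71.2]
ee_rot: [0.0, 0.996, 0.093, 0.001]
contact_force: [-0.0, 0.5, -1.7]
finger_gap: 0.243
gripper_force: 39.5
```

Run:
```python
from h import *; import pickle
go(507.2,-94.1,31,.1865)
```

```text
t 26.6 pos [507.4 -93.9  71.2] yaw 0.1871 tilt [ 0.0015 -0.0001] gap 0.243 F [-0.   0.5 -1.7]
  shift [-0.002   0.002   0.4017] turn 0.0002 dist mm 40
```

>>> {"op": "arm_command", "data": {
  "commands": [
    [255,0,0,0.15,0,0,0],
    [255,0,0,0.12,0,0,0],
    [255,0,0,0.07,0,0,0],
    [255,0,0,0.04,0,0,0],
    [255,0,0,0,0,0,0]
  ]
}}

```text
t: 27.1
position: [506.8, -94.2, 32.3]
ee_rot: [0.0, 0.996, 0.093, 0.0]
contact_force: [0.1, -0.7, -1.5]
finger_gap: 0.244
gripper_force: 39.5
```

>>> {"op": "arm_command", "data": {
  "commands": [
    [255,0,0,0.015,0,0,0],
    [255,0,0,0,0,0,0],
    [255,0,0,0,0,0,0]
  ]
}}

```text
t: 27.4
position: [507.1, -94.2, 31.9]
ee_rot: [0.0, 0.996, 0.093, 0.001]
contact_force: [-2.6, -1.4, 5.7]
finger_gap: 0.243
gripper_force: 40.3
```

>>> {"op": "arm_command", "data": {
  "commands": [
    [255,0,0,0.005,0,0,0],
    [255,0,0,0,0,0,0],
    [190,0,0,0,0,0,0],
    [150,0,0,0,0,0,0],
    [120,0,0,0,0,0,0]
  ]
}}

```text
t: 27.9
position: [507.1, -93.8, 30.4]
ee_rot: [-0.0, 0.996, 0.093, 0.001]
contact_force: [-0.3, -0.1, -0.5]
finger_gap: 0.525
gripper_force: 0.0
```

>>> {"op": "arm_command", "data": {
  "commands": [
    [120,0,0,0,0,0,0],
    [120,0,0,0,0,0,0],
    [120,0,0,-0.1,0,0,0],
    [120,0,0,-0.3,0,0,0],
    [120,0,0,-0.4,0,0,0]
  ]
}}

```text
t: 28.4
position: [505.3, -94.0, 110.1]
ee_rot: [-0.0, 0.996, 0.093, -0.002]
contact_force: [1.0, 0.6, 0.8]
finger_gap: 0.532
gripper_force: 0.0
```

>>> {"op": "arm_command", "data": {
  "commands": [
    [120,0,0,-0.4,0,0,0],
    [120,0,0,-0.4,0,0,0],
    [120,0,0,0,0,0,0],
    [120,0,0,0,0,0,0]
  ]
}}

```text
t: 28.8
position: [507.1, -93.8, 191.5]
ee_rot: [-0.0, 0.996, 0.093, 0.002]
contact_force: [0.0, 1.1, -1.5]
finger_gap: 0.531
gripper_force: 0.0
```

Run:
```python
from h import *; import pickle
f=optics.grab_frame("wrist"); cv2.imwrite("pics/w9.png",f["image"])
for c,s in tubes(f): print(c,s,onz(f,c,53).round(1))
s=optics.grab_frame("side"); cv2.imwrite("pics/s9.png",cv2.resize(s["image"][130:290,190:370],None,fx=3.5,fy=3.5,interpolation=2))
```

```text
[319.5 132.5] [304 127  32  13 385] [[578.7 -80.2  53. ]]
[578.5 148.5] [561 143  35  12 396] [[ 607.7 -287.3   53. ]]
[407.  158.1] [391 152  33  13 417] [[ 572.6 -151.8   53. ]]
[491.5 174.2] [475 168  34  13 390] [[ 573.6 -222.5   53. ]]
[219.5 217.1] [ 200  196   41   41 1244] [[497.5 -11.4  53. ]]
[478.  279.6] [463 272  31  15 312] [[ 483.7 -239.8   53. ]]
[402. 289.] [389 282  25  15 224] [[ 462.9 -175.8   53. ]]
[550.4 298.4] [535 291  31  14 285] [[ 478.  -312.1   53. ]]
[319.4 311. ] [306 302  28  16 286] [[ 428.6 -108.5   53. ]]
```

View pics/w9.png

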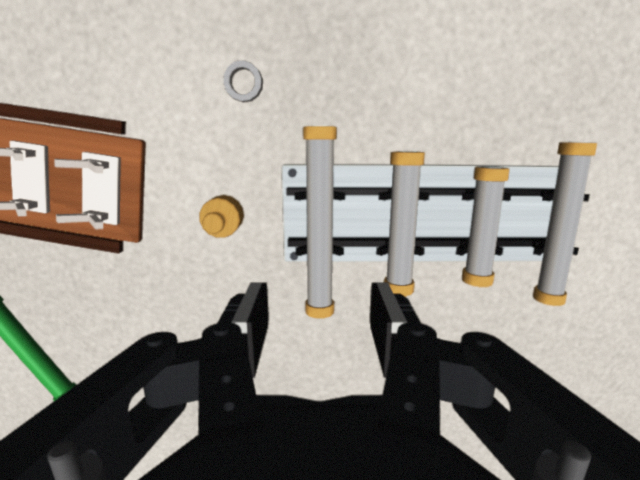

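View pics/s9.png

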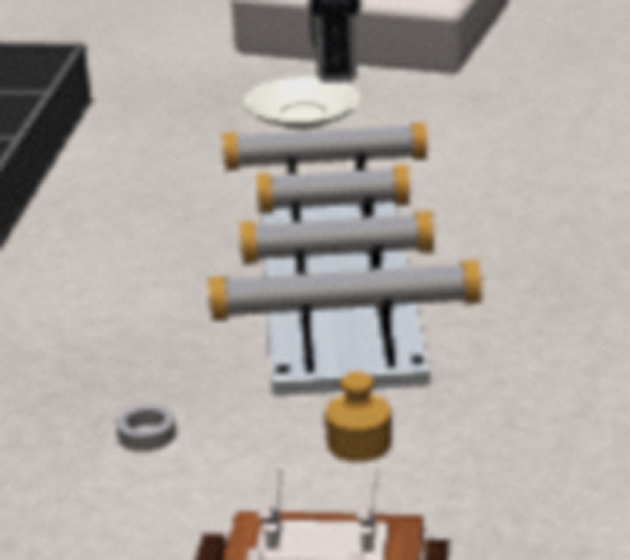

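The wrist view shows d, b, a and c from left to right at columns 319, 404, 485 and 565, all in the V supports with middles within about 3 mm of target. The side view shows all four level and the robot clear, so I hand the job in.

```bash
python3 -c "
from workcell import bot; print(bot.job_done())"
```

```text
the job is handed in; nothing more can be done
None
```

All four tubes are in the rack in reverse order (d, b, a, c from the left), level, released and within about 3 mm of centre; I handed the job in at about 29 s and no verdict came back.

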